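Mark a protein's route on the push-in cell model

ROBOT

A 6-joint arm with a two-finger parallel gripper is mounted at the origin on the work surface. World frame = base frame: x ahead of the robot, y to its left, z up, the work surface at z = 0. Lengths are in m, angles in rad, forces in N, time in s.
With the tool pointing down it reaches from about 0.25 to 0.85 m from the base axis. Payload 12.5 kg.
Tool frame: the origin (TCP) lies at the very end of the fingers, on their centre line; the grasp point (between the pads) lies 19 mm behind it; z points along the fingers, y is the direction in which the jaws open and shut (so a half turn about z gives the same grasp; the last joint's range is limited). The gripper opens to 93 mm and grips with 3 to 60 N. Pads are 15 mm wide; open, the fingers measure 128 mm over their backs; the gripper's body (75 mm by 188 mm) begins 65 mm behind the grasp point.
Start: joints at [1.107, 0.351, 1.652, -0, 1.139, -0.085], TCP at [0.203, 0.511, 0.219] pointing down, gripper open.
Joint ranges: [-2.75, 2.75], [-0.79, 2.1], [0.01, 2.65], [-1.57, 4.71], [0.07, 3.14], [-2.87, 2.87]. Speed limits (rad/s): [2.22, 2.22, 2.79, 3.14, 3.14, 3.14].

INTERFACE

Orientations are given as a unit quaternion [w, x, y, z].
In Python, from cell import bot, vision gives the robot as it stands. The module is installed in compiled form; this text tells all that it offers.
- The arm moves only by the tool drive_tool, never from a script. Its argument "rows" is text: rows parted by semicolons, each of 5 numbers parted by spaces: the shift along the tool's x, y, z in cm, then the turn about the tool's z in rad, then the opening, from 0 (shut) to 1 (fully open). A call has 1 to 5 rows; each row shifts and turns the commanded pose from where the row before left it, along the tool's axes as they then stand; what a row does not reach is not made up. A row lasts 1/8 s, in which the tool goes at most 62.5 mm and 10.7 degrees, less where a joint would pass 70% of its speed; a pose out of reach is approached as far as the arm can. A call with a gripper value outside its range is refused whole. The fingers move at their own pace and stop on an object; "force" is the grip in N (left out, the last holds). Time passes only in rows, so rows that do not move let the fingers close. It gives the time, the measured TCP pose, the force and the opening at its end, in the units of the state.
- bot.read_state(): the state, without advancing time (a new reading comes with each control period).
- vision.grab_frame(name): name is "scene" or "top" or "wrist"; returns a dict with "image" (420x560x3 uint8, blue, green, red), "z_map" (420x560 float32, m along the optical axis (not along the pixel's ray), 0 where there is no reading), "fx", "fy", "cx", "cy" (pixels), "extrinsics" (4x4, takes a point from camera to world coordinates); the wrist camera has in their place "mount" (4x4, takes a point from camera to tool coordinates, whose origin is the TCP and whose axes are the flange's). Camera axes: x right, y up, looking along -z (the intrinsics and any distortion apply to the point x, -y, -z); pixel columns grow to the right and rows downward; lengths in m; the calibration is good to about 2 mm. A picture is of the moment at which its call begins: read the wrist's pose just before it.
- bot.finish_job(): hands the job in, once; it reports no verdict.
The state is a dict: "time_s": time; "joint_positions": joint angles; "dq": joint speeds; "joint_efforts": joint torques, N m; "position": TCP position; "ee_rot": TCP orientation; "contact_force": force on the tool from outside, world axes, zero at the start; "wrist_torque": the same for the moment, N m; "finger_gap": opening from 0.0 (shut) to 1.0 (fully open).
Only numpy, scipy, OpenCV 4.12 (cv2) and the standard library are available. Lean on these libraries where they do the work, as an engineer would, in place of code of your own. Each camera call takes 0.05 s, during which the arm holds its last target.

TASK

For the class, mark a protein's route through the cell model: with the fingertips lightly press down the nucleus (the single large dome), then the golgi stack (the three parallel ridges), then the vesicle (the single small ball), in that order, so that each sinks plainly, about 5 mm, and stays down. Press gently from above, never hard; do not grasp, lift or shift the blocks. Leave the other two shapes (the long oval and the cross) up, and everything else where it stands.

Things in the scene. Friction and masses are not known exactly. Their poses are not given: they have to be found in the camera images.
- board: white display board lying on the bench, fixed, 250 x 470 x 12 mm; origin at the centre of its underside, x along its short side, z up. The five organelle blocks stand loose on it in any order.
- nucleus_top (a point): highest point, at the centre, of the nucleus's push-in cap. The cap is a 66 mm disc, 4 mm thick, carrying in white a single large round dome, 56 mm across its foot and 18 mm high. The point is 70 mm above the bench when not pushed in; it sinks with the cap. The only colours are the same for all five: white shape on a blue disc and blue block.
- nucleus (a joint): how far the nucleus cap is pushed straight down into its block, m: 0 fully up, 0.012 at its stop. It starts to move at about 4 N; the push needed grows evenly to about 7.5 N at the stop, which is hard. It grips by friction and stays where it is left. Starts at most 1 mm in.
- nucleus_block: loose round blue block carrying the nucleus cap, 76 mm across, 22 mm high, about 0.3 kg; origin at the centre of its underside, z up, turned any way. Stands on the board.
- golgi_top (a point): highest point, at the centre, of the golgi's push-in cap. The cap is a 66 mm disc, 4 mm thick, carrying in white a stack of three parallel ridges side by side, each 48 long x 8 wide x 18 high, 8 mm gaps between them; the point is on top of the middle ridge. The point is 70 mm above the bench when not pushed in; it sinks with the cap. The only colours are the same for all five: white shape on a blue disc and blue block.
- golgi (a joint): how far the golgi cap is pushed straight down into its block, m: 0 fully up, 0.012 at its stop. It starts to move at about 4 N; the push needed grows evenly to about 7.5 N at the stop, which is hard. It grips by friction and stays where it is left. Starts at most 1 mm in.
- golgi_block: loose round blue block carrying the golgi cap, 76 mm across, 22 mm high, about 0.3 kg; origin at the centre of its underside, z up, turned any way. Stands on the board.
- vesicle_top (a point): highest point, at the centre, of the vesicle's push-in cap. The cap is a 66 mm disc, 4 mm thick, carrying in white a single small ball, 18 mm across. The point is 70 mm above the bench when not pushed in; it sinks with the cap. The only colours are the same for all five: white shape on a blue disc and blue block.
- vesicle (a joint): how far the vesicle cap is pushed straight down into its block, m: 0 fully up, 0.012 at its stop. It starts to move at about 4 N; the push needed grows evenly to about 7.5 N at the stop, which is hard. It grips by friction and stays where it is left. Starts at most 1 mm in.
- vesicle_block: loose round blue block carrying the vesicle cap, 76 mm across, 22 mm high, about 0.3 kg; origin at the centre of its underside, z up, turned any way. Stands on the board.
- mitochondrion_top (a point): highest point, at the centre, of the mitochondrion's push-in cap. The cap is a 66 mm disc, 4 mm thick, carrying in white a single long rounded oval, 56 x 20 mm, 18 mm high; not part of the job. The point is 70 mm above the bench when not pushed in; it sinks with the cap. The only colours are the same for all five: white shape on a blue disc and blue block.
- mitochondrion (a joint): how far the mitochondrion cap is pushed straight down into its block, m: 0 fully up, 0.012 at its stop. It starts to move at about 4 N; the push needed grows evenly to about 7.5 N at the stop, which is hard. It grips by friction and stays where it is left. Starts at most 1 mm in.
- mitochondrion_block: loose round blue block carrying the mitochondrion cap, 76 mm across, 22 mm high, about 0.3 kg; origin at the centre of its underside, z up, turned any way. Stands on the board.
- centriole_top (a point): highest point, at the centre, of the centriole's push-in cap. The cap is a 66 mm disc, 4 mm thick, carrying in white an upright-sided plus-shaped cross, 52 x 52 mm, 18 mm high, arms 12 mm wide; not part of the job. The point is 70 mm above the bench when not pushed in; it sinks with the cap. The only colours are the same for all five: white shape on a blue disc and blue block.
- centriole (a joint): how far the centriole cap is pushed straight down into its block, m: 0 fully up, 0.012 at its stop. It starts to move at about 4 N; the push needed grows evenly to about 7.5 N at the stop, which is hard. It grips by friction and stays where it is left. Starts at most 1 mm in.
- centriole_block: loose round blue block carrying the centriole cap, 76 mm across, 22 mm high, about 0.3 kg; origin at the centre of its underside, z up, turned any way. Stands on the board.
- stopper: black rubber stopper, 34 mm across, 32 mm high, standing on the board among the blocks; bystander, loose; origin at the centre of its underside
- eraser: grey felt eraser, 85 x 35 x 28 mm, lying on the board among the blocks; bystander, loose; origin at the centre of its underside
- jar: small closed jar, 40 mm across, 50 mm high, standing on the board among the blocks; bystander, loose; origin at the centre of its underside
- beaker: open glass beaker, 68 mm across, 90 mm high, on the bench left of the board; bystander, loose; origin at the centre of its underside
- amber_bottle: amber bottle, 60 mm across, 140 mm high, on the bench right of the board; bystander, loose; origin at the centre of its underside
- dish: shallow clear dish, 90 mm across, 18 mm high, on the bench right of the board; bystander, loose; origin at the centre of its underside

How it is judged:
On the way, in this order (a step that is already met when the one before it is completed fails the run):
1. the nucleus (large dome) is pressed in (value of joint nucleus above 0.003 m), for 0.1 s.
2. the golgi stack (three ridges) is pressed in (value of joint golgi above 0.003 m), for 0.1 s.
3. the vesicle (small ball) is pressed in (value of joint vesicle above 0.003 m), for 0.1 s.
At the end, for the whole second after the job is handed in: The nucleus, golgi and vesicle caps are each at least 3 mm in, the mitochondrion and centriole caps less than 2 mm in, all five blocks upright, at rest and within 12 mm of where they started, the bystanders within 15 mm (value of joint each of nucleus, golgi, vesicle above 0.003 m and value of joint each of mitochondrion, centriole below 0.002 m and distance of each of nucleus_block, golgi_block, vesicle_block, mitochondrion_block, centriole_block from where it was at the start of the episode below 0.012 m and angle between each of nucleus_block, golgi_block, vesicle_block, mitochondrion_block, centriole_block's own z axis and vertical below 0.1 rad and linear speed of each of nucleus_block, golgi_block, vesicle_block, mitochondrion_block, centriole_block below 0.02 m/s and distance of each of stopper, eraser, jar, beaker, amber_bottle, dish from where it was at the start of the episode below 0.015 m); the robot touches nothing.
It fails at once if a cap pushed in out of order (golgi before nucleus, or vesicle before golgi) ((value of joint nucleus below 0.003 m and value of joint golgi above 0.002 m) or (value of joint nucleus below 0.003 m and value of joint vesicle above 0.002 m) or (value of joint golgi below 0.003 m and value of joint vesicle above 0.002 m)).
It fails at once if mitochondrion or centriole cap pushed in (more than 2 mm) (value of joint any of mitochondrion, centriole above 0.002 m).
It fails at once if a cap or block pushed hard (more than 20 N) (contact force between the fingers and nucleus_block above 20 N or contact force between the fingers and golgi_block above 20 N or contact force between the fingers and vesicle_block above 20 N or contact force between the fingers and mitochondrion_block above 20 N or contact force between the fingers and centriole_block above 20 N).
It fails at once if a block lifted, carried or shifted (more than 12 mm) (distance of any of nucleus_block, golgi_block, vesicle_block, mitochondrion_block, centriole_block from where it was at the start of the episode above 0.012 m).
It fails at once if a bystander disturbed (moved more than 15 mm) (distance of any of stopper, eraser, jar, beaker, amber_bottle, dish from where it was at the start of the episode above 0.015 m).
It also fails if it takes over 42 s, if anything falls off the work surface, if the arm or the gripper's body presses on something with over 40 N, if the wrist force passes 120 N, or if a joint passes its speed limit or range.

## Working session

There is one attempt and no reset: what is moved stays moved. The work goes in short steps, Python scripts to look and compute and a tool call to move; the robot and the scene stay as the last step left them, time stands still between calls to the robot, and variables do not carry over. Pictures are saved under pics/ and viewed, and the job is handed in when it is done.

Besides the shell and the picture viewer there is one more tool, called after "Emit:" as name(argument=value, ...) on one line, values as JSON. drive_tool: Moves the arm, as the interface text tells. Its arguments: {"type":"object","properties":{"rows":{"type":"string"},"force":{"type":"number"}},"required":["rows"]}

```bash
mkdir -p pics
python3 - <<'E'
from cell import bot, vision
import cv2,numpy as np
print(bot.read_state())
for n in ["scene","top","wrist"]:
    f=vision.grab_frame(n); cv2.imwrite(f"pics/{n}0.png",f["image"]); np.savez(f"pics/{n}0.npz",**{k:v for k,v in f.items()})
    print(n,{k:v for k,v in f.items() if k not in("image","z_map")})
E
```

```text
{'time_s': 0.0, 'joint_positions': array([ 1.10738117e+00,  3.51222297e-01,  1.65244279e+00,  3.72170918e-06,
        1.13908312e+00, -8.46392628e-02]), 'dq': array([-0.00118769,  0.00094254, -0.00097087, -0.00023599, -0.00089097,
        0.00044879]), 'joint_efforts': array([ 1.73529756e-03, -4.97314668e+01, -2.85256755e+01,  6.99726166e-02,
        2.57017300e-02, -9.17518128e-05]), 'position': array([0.20321956, 0.51070304, 0.21810195]), 'ee_rot': array([-1.57979729e-04,  1.88258556e-01,  9.82119332e-01, -5.55764170e-04]), 'contact_force': array([-0.30267384,  0.36917677, -0.24335351]), 'wrist_torque': array([-0.02303653,  0.02811903,  0.00809617]), 'finger_gap': 1.0016023586715208}
scene {'fx': 533.8731299619761, 'fy': 533.8731299619761, 'cx': 281.3617725528922, 'cy': 208.02142719991767, 'extrinsics': array([[-0.39246029, -0.62160495,  0.67792493,  1.43249372],
       [ 0.91961678, -0.25178455,  0.30151206,  0.40868814],
       [-0.01673037,  0.74176264,  0.67045378,  0.99621176],
       [ 0.        ,  0.        ,  0.        ,  1.        ]])}
top {'fx': 515.9706034171297, 'fy': 515.9706034171297, 'cx': 274.4736390299742, 'cy': 214.54608252443083, 'extrinsics': array([[-0.02733291,  0.98348225, -0.17892898,  0.20807536],
       [-0.99961981, -0.02624206,  0.00846102,  0.01504523],
       [ 0.00362579,  0.17909222,  0.98382561,  1.64440741],
       [ 0.        ,  0.        ,  0.        ,  1.        ]])}
wrist {'fx': 307.99355569157154, 'fy': 307.99355569157154, 'cx': 278.5502811575771, 'cy': 210.94936785642233, 'mount': array([[ 1.51970870e-05,  9.67634159e-01,  2.52357156e-01,
         6.84993167e-02],
       [ 9.99999944e-01,  6.93356375e-05, -3.26079985e-04,
        -4.31660998e-06],
       [-3.33023476e-04,  2.52357147e-01, -9.67634104e-01,
        -1.65555112e-01],
       [ 0.00000000e+00,  0.00000000e+00,  0.00000000e+00,
         1.00000000e+00]])}
```

View pics/scene0.png

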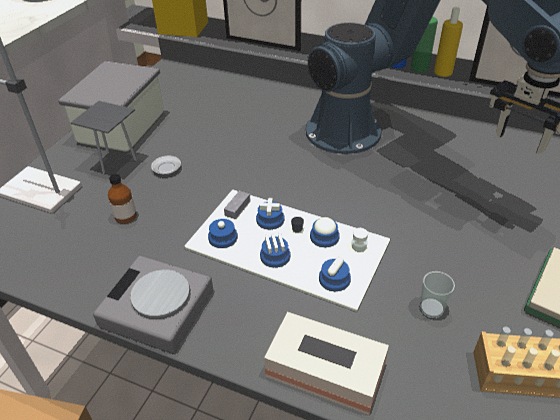

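View pics/top0.png

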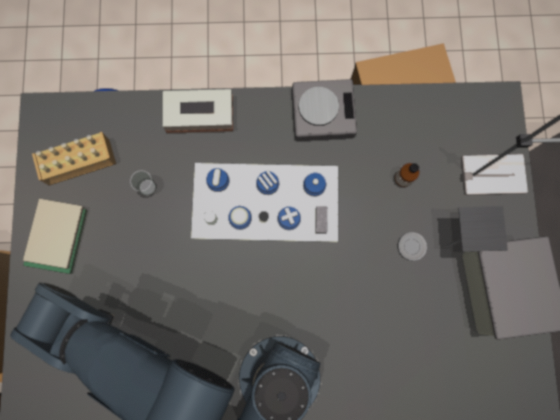

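View pics/wrist0.png

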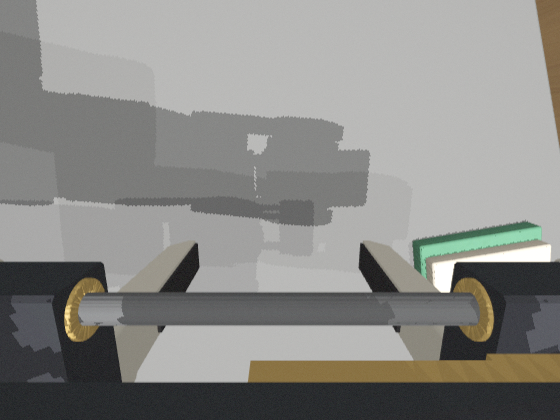

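The top view shows the dome near (240,217), ridges (268,182), small ball (315,184), oval (217,180) and cross (289,218). I'll enlarge both views and measure.

```bash
cat > h.py <<'E'
import numpy as np
def pix2w(f,u,v,d):
    x=(u-f["cx"])/f["fx"]*d; y=-(v-f["cy"])/f["fy"]*d
    return (np.array(f["extrinsics"])@np.array([x,y,-d,1]))[:3]
def ray(f,u,v,T=None):
    T=np.array(f["extrinsics"]) if T is None else T
    d=T[:3,:3]@np.array([(u-f["cx"])/f["fx"],-(v-f["cy"])/f["fy"],-1]); return T[:3,3],d
def atz(f,u,v,z,T=None):
    o,d=ray(f,u,v,T); return o+d*(z-o[2])/d[2]
E
python3 - <<'E'
import numpy as np,cv2
from h import *
t=dict(np.load("pics/top0.npz")); s=dict(np.load("pics/scene0.npz"))
cv2.imwrite("pics/topc.png",cv2.resize(t["image"][155:250,185:345],None,fx=5,fy=5,interpolation=cv2.INTER_CUBIC))
cv2.imwrite("pics/scenec.png",cv2.resize(s["image"][185:305,180:395],None,fx=3.7,fy=3.7,interpolation=cv2.INTER_CUBIC))
for f,n in((t,"top"),(s,"scene")):
    im=f["image"]; hsv=cv2.cvtColor(im,cv2.COLOR_BGR2HSV)
    m=((hsv[...,0]>100)&(hsv[...,0]<125)&(hsv[...,1]>120)&(hsv[...,2]>50)).astype(np.uint8)
    m[:150]=0;m[300:]=0; m[:,:185]=0;m[:,400:]=0
    k,l,st,c=cv2.connectedComponentsWithStats(m)
    for i in range(1,k):
        if st[i,4]>30:
            print(n,st[i],c[i].round(1)); 
            v,u=np.nonzero(l==i)
            x0,y0,w,h=st[i,:4]
            vv,uu=np.mgrid[y0:y0+h,x0:x0+w]
            P=np.array([pix2w(f,a,b,f["z_map"][b,a]) for a,b in zip(uu.ravel(),vv.ravel()) if f["z_map"][b,a]>0])
            hi=P[P[:,2]>0.044]; top=P[P[:,2]>0.056]
            print("  hi mean",hi.mean(0).round(4), (hi.min(0)+hi.max(0))[:2]/2,"topmost",top.mean(0).round(4) if len(top) else None,P[:,2].max())
E
```

```text
top [207 171  20  19 162] [217.4 179.9]
  hi mean [0.6181 0.182  0.0562] [0.6180898 0.1823273] topmost [0.6183 0.1817 0.0651] 0.07797444959236777
top [305 174  20  21 272] [314.5 183.8]
  hi mean [ 0.5979 -0.1292  0.0532] [ 0.59632708 -0.12888369] topmost [ 0.5962 -0.1264  0.0611] 0.07384430618778315
top [281 221  11   6  35] [285.9 223.6]
  hi mean [ 0.4689 -0.0363  0.0532] [ 0.46779926 -0.03398711] topmost [ 0.469  -0.0424  0.0626] 0.06939864681577879
scene [256 206  28  23 279] [269.3 217.6]
  hi mean [ 0.5058 -0.0376  0.0562] [ 0.49968148 -0.04308242] topmost [ 0.5039 -0.0373  0.0643] 0.07219795348931202
scene [208 219  29  29 481] [221.6 232.6]
  hi mean [ 0.6043 -0.1276  0.0522] [ 0.6014443 -0.1294085] topmost [ 0.6052 -0.1275  0.0637] 0.06952864164685923
scene [310 221  29  25 209] [324.  236.4]
  hi mean [0.5117 0.1172 0.058 ] [0.50313184 0.11349486] topmost [0.5093 0.1168 0.0632] 0.07102461489697798
scene [260 237  30  30 361] [273.9 253.1]
  hi mean [0.617  0.0253 0.0577] [0.61125411 0.02232946] topmost [0.6176 0.0251 0.0666] 0.0731734942733071
scene [319 259  31  31 463] [334.5 275.1]
  hi mean [0.6299 0.1852 0.0554] [0.6259573  0.18378864] topmost [0.6305 0.1853 0.0655] 0.07311236500801654
```

View pics/topc.png

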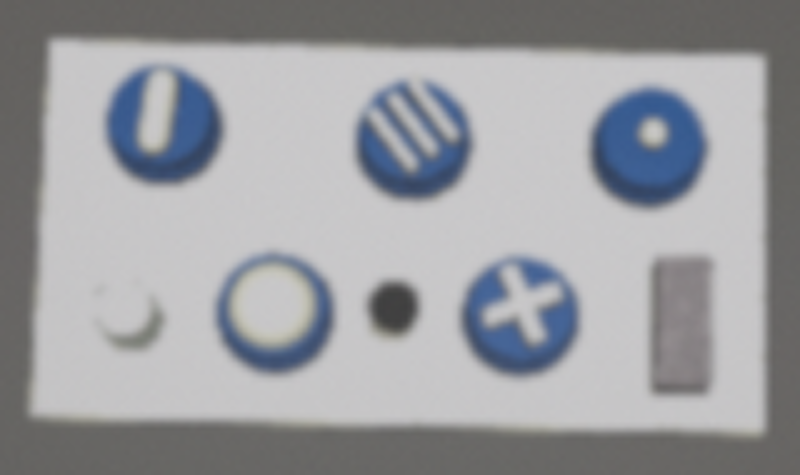

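View pics/scenec.png

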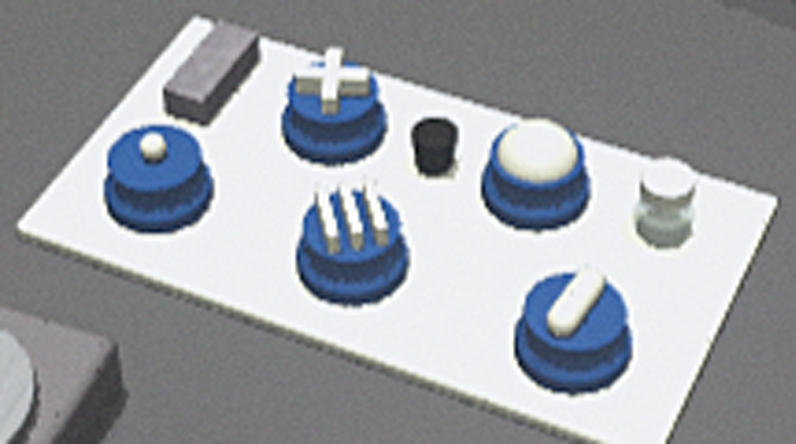

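Run:
```python
import numpy as np
from h import *
t=dict(np.load("pics/top0.npz")); s=dict(np.load("pics/scene0.npz"))
def tri(a,b):
    o1,d1=ray(t,185+a[0]/5-.4,155+a[1]/5-.4); o2,d2=ray(s,180+b[0]/3.7-.4,185+b[1]/3.7-.4)
    A=np.stack([d1,-d2],1); k=np.linalg.lstsq(A,o2-o1,rcond=None)[0]
    p,q=o1+d1*k[0],o2+d2*k[1]; return ((p+q)/2).round(4),np.linalg.norm(p-q).round(4)
for n,a,b in [("ball",(653,132),(153,147)),("golgi midtop",(412,126),(346,205)),("cross",(521,305),(333,80)),("stopper",(393,305),(435,132)),("nuc blockbase~dome ctr",(272,305),(537,152)),("oval",(158,112),(577,298))]:
    print(n,*tri(a,b))
    print("   at z",atz(t,185+a[0]/5-.4,155+a[1]/5-.4,.065).round(4),atz(s,180+b[0]/3.7-.4,185+b[1]/3.7-.4,.065).round(4))
```

```text
ball [ 0.6004 -0.1301  0.0603] 0.0001
   at z [ 0.5993 -0.1297  0.065 ] [ 0.6046 -0.1273  0.065 ]
golgi midtop [0.6073 0.02   0.0676] 0.0041
   at z [0.6072 0.022  0.065 ] [0.6055 0.0169 0.065 ]
cross [ 0.4916 -0.0433  0.0607] 0.0003
   at z [ 0.4908 -0.043   0.065 ] [ 0.496  -0.0413  0.065 ]
stopper [0.4969 0.0368 0.0431] 0.0002
   at z [0.4929 0.0366 0.065 ] [0.5185 0.0452 0.065 ]
nuc blockbase~dome ctr [0.4974 0.1125 0.0516] 0.0003
   at z [0.4949 0.1118 0.065 ] [0.5108 0.1165 0.065 ]
oval [0.6216 0.1826 0.0603] 0.0007
   at z [0.6205 0.1818 0.065 ] [0.6255 0.1841 0.065 ]
```

Emit:
drive_tool(rows="-4.2 -2.6 0 0 0; -4.2 -2.6 0 0 0; -4.2 -2.6 0 0 0; -4.2 -2.6 0 0 0; -4.2 -2.6 0 0 0", force=10)

```text
time_s: 0.78
position: [0.3511, 0.3112, 0.2186]
ee_rot: [0.0, 0.188, 0.982, 0.0]
contact_force: [0.6, 0.2, -0.3]
finger_gap: 0.514
```

Emit:
drive_tool(rows="-4.2 -2.6 0 0 0; -4.2 -2.6 0 0 0; -4.2 -2.6 0 0 0; -4.2 -2.6 0 0 0; -4.2 -2.6 0 0 0")

```text
time_s: 1.4
position: [0.4982, 0.1126, 0.2186]
ee_rot: [-0.0, 0.188, 0.982, 0.0]
contact_force: [1.0, -0.3, 0.5]
finger_gap: 0.012
```

Emit:
drive_tool(rows="0 0 0 0 0;0 0 0 0 0;0 0 0 0 0")

```text
time_s: 1.78
position: [0.4969, 0.115, 0.2186]
ee_rot: [-0.0, 0.188, 0.982, 0.0]
contact_force: [0.3, 0.2, -0.2]
finger_gap: 0.005
```

```bash
cat > shot.py <<'E'
import sys,numpy as np,cv2
from cell import bot, vision
from scipy.spatial.transform import Rotation as R
def shot(n):
    s=bot.read_state(); f=vision.grab_frame("wrist")
    cv2.imwrite(f"pics/{n}.png",f["image"])
    q=s["ee_rot"]; T=np.eye(4); T[:3,:3]=R.from_quat([q[1],q[2],q[3],q[0]]).as_matrix(); T[:3,3]=s["position"]
    np.savez(f"pics/{n}.npz",T=T,W=T@f["mount"],**f)
    print(s["time_s"],s["position"],q,s["contact_force"],s["finger_gap"])
shot(sys.argv[1])
E
python3 shot.py w1
```

```text
1.775 [0.49685208 0.11498942 0.21863094] [-1.36031757e-04  1.87675750e-01  9.82231028e-01  3.71995740e-05] [ 0.3147626   0.23634661 -0.17553575] 0.005017440163695129
```

View pics/w1.png

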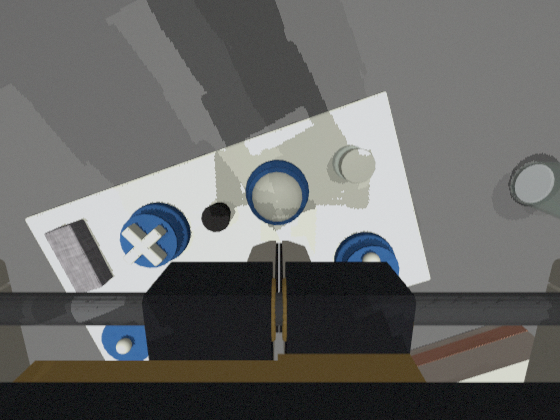

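The wrist view shows the dome centred near (278,195) with the fingertips just below it at about (279,245), and the cross and ball to the left.

Run:
```python
import numpy as np,cv2
from h import *
f=dict(np.load("pics/w1.npz"))
cv2.imwrite("pics/w1c.png",cv2.resize(f["image"][150:240,215:345],None,fx=6,fy=6,interpolation=cv2.INTER_CUBIC))
W=f["W"];z=f["z_map"]
vv,uu=np.mgrid[150:240,225:335]
P=np.array([(W@[ (u-f["cx"])/f["fx"]*z[v,u],-(v-f["cy"])/f["fy"]*z[v,u],-z[v,u],1])[:3] for u,v in zip(uu.ravel(),vv.ravel()) if z[v,u]>0])
Q=P[P[:,2]>.056]; print(len(Q),P[:,2].max(),Q.mean(0))
# sphere fit
A=np.c_[2*Q,np.ones(len(Q))]; c=np.linalg.lstsq(A,(Q**2).sum(1),rcond=None)[0]; r=np.sqrt(c[3]+(c[:3]**2).sum()); print(c[:3],r,c[2]+r)
for hgt in(.052,.06): print(atz(f,278,195,hgt,W))
```

```text
1789 0.06979170422013065 [0.49593754 0.11321452 0.06368352]
[0.49774192 0.11249994 0.03498561] 0.03420723167926465 0.0691928411267044
[0.49663216 0.11454291 0.052     ]
[0.49510505 0.11516119 0.06      ]
```

View pics/w1c.png

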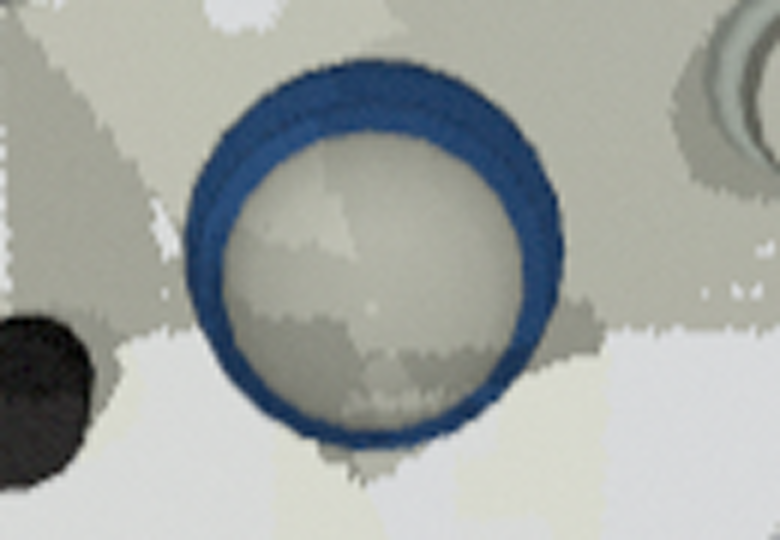

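Emit:
drive_tool(rows="0 -0.15 4.5 0 0;0 0 4.5 0 0;0 0 4 0 0;0 0 0.5 0 0;0 0 0 0 0")

```text
time_s: 2.45
position: [0.4973, 0.1131, 0.0846]
ee_rot: [0.0, 0.188, 0.982, 0.0]
contact_force: [-0.5, 0.0, 0.6]
finger_gap: 0.006
```

Emit:
drive_tool(rows="0 0 0.2 0 0;0 0 0.2 0 0;0 0 0.2 0 0;0 0 0 0 0")

```text
time_s: 2.95
position: [0.4968, 0.1127, 0.0776]
ee_rot: [-0.0, 0.188, 0.982, -0.0]
contact_force: [-0.5, 0.7, -1.1]
finger_gap: 0.006
```

Emit:
drive_tool(rows="0 0 0.4 0 0;0 0 0.2 0 0;0 0 0.1 0 0;0 0 0.1 0 0;0 0 0 0 0")

```text
time_s: 3.58
position: [0.4969, 0.1127, 0.0696]
ee_rot: [-0.0, 0.188, 0.982, -0.0]
contact_force: [-0.4, -0.5, 0.3]
finger_gap: 0.005
```

Emit:
drive_tool(rows="0 0 0.1 0 0;0 0 0.1 0 0;0 0 0.1 0 0;0 0 0 0 0")

```text
time_s: 4.08
position: [0.497, 0.1127, 0.0667]
ee_rot: [0.0, 0.188, 0.982, 0.0]
contact_force: [-0.8, 0.5, 3.5]
finger_gap: 0.008
```

Emit:
drive_tool(rows="0 0 0.1 0 0;0 0 0.1 0 0;0 0 0.1 0 0;0 0 0.1 0 0;0 0 0 0 0")

```text
time_s: 4.7
position: [0.497, 0.1128, 0.0626]
ee_rot: [0.0, 0.188, 0.982, 0.0]
contact_force: [-0.4, 0.2, 5.0]
finger_gap: 0.006
```

Emit:
drive_tool(rows="0 0 0.1 0 0;0 0 0.05 0 0;0 0 0 0 0;0 0 0 0 0")

```text
time_s: 5.2
position: [0.497, 0.1128, 0.0612]
ee_rot: [0.0, 0.188, 0.982, 0.0]
contact_force: [0.3, -0.3, 5.1]
finger_gap: 0.002
```

Emit:
drive_tool(rows="0 0 -1 0 0;0 0 -4 0 0;0 0 -5 0 0;0 0 -5 0 0;0 0 0 0 0")

```text
time_s: 5.82
position: [0.4984, 0.113, 0.2148]
ee_rot: [0.003, 0.188, 0.982, 0.001]
contact_force: [0.3, -0.9, 0.1]
finger_gap: 0.007
```

Emit:
drive_tool(rows="0 0 0 0 0;0 0 0 0 0")

```text
time_s: 6.08
position: [0.4962, 0.1126, 0.2099]
ee_rot: [-0.001, 0.188, 0.982, -0.0]
contact_force: [-0.5, 0.5, -0.2]
finger_gap: 0.003
```

```bash
python3 shot.py w2;python3 - <<'E'
import numpy as np,cv2
from h import *
f=dict(np.load("pics/w2.npz"))
W=f["W"];z=f["z_map"]
vv,uu=np.mgrid[150:240,225:335]
P=np.array([(W@[ (u-f["cx"])/f["fx"]*z[v,u],-(v-f["cy"])/f["fy"]*z[v,u],-z[v,u],1])[:3] for u,v in zip(uu.ravel(),vv.ravel()) if z[v,u]>0])
Q=P[P[:,2]>.05]; print(len(Q),np.percentile(P[:,2],[95,98,99,100]),Q.mean(0))
f=dict(np.load("pics/w1.npz"))
W=f["W"];z=f["z_map"]
P=np.array([(W@[ (u-f["cx"])/f["fx"]*z[v,u],-(v-f["cy"])/f["fy"]*z[v,u],-z[v,u],1])[:3] for u,v in zip(uu.ravel(),vv.ravel()) if z[v,u]>0])
print("before",np.percentile(P[:,2],[95,98,99,100]))
E
```

```text
6.075 [0.49623437 0.11263438 0.20986885] [-1.13728833e-03  1.88274699e-01  9.82115676e-01 -3.78602380e-04] [-0.49496851  0.48157323 -0.22407165] 0.0030053898768209564
1662 [0.05862618 0.05979966 0.0603633  0.06183733] [0.49613288 0.11320963 0.05638471]
before [0.06640818 0.06765596 0.06811922 0.0697917 ]
```

View pics/w2.png

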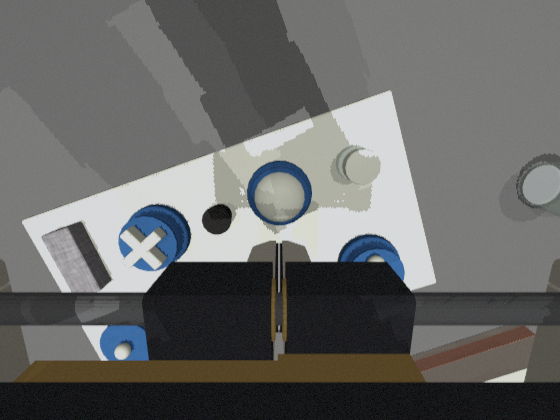

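Nucleus sank about 7.7 mm (depth 69.8→61.8 mm) and the block is still in place. Next is the golgi.

Emit:
drive_tool(rows="-4.5 -1.5 0 0 0;-4.5 -1.5 0 0 0;-4.5 -1.5 0 0 0;0 0 0 0 0;0 0 0 0 0")

```text
time_s: 6.75
position: [0.6049, 0.0213, 0.2102]
ee_rot: [-0.001, 0.188, 0.982, -0.0]
contact_force: [0.5, 0.2, -1.2]
finger_gap: 0.003
```

```bash
python3 shot.py w3;python3 - <<'E'
import numpy as np,cv2
from h import *
f=dict(np.load("pics/w3.npz"))
cv2.imwrite("pics/w3c.png",cv2.resize(f["image"][150:250,215:345],None,fx=6,fy=6,interpolation=cv2.INTER_CUBIC))
W=f["W"];z=f["z_map"]
vv,uu=np.mgrid[150:240,225:335]
P=np.array([(W@[ (u-f["cx"])/f["fx"]*z[v,u],-(v-f["cy"])/f["fy"]*z[v,u],-z[v,u],1])[:3] for u,v in zip(uu.ravel(),vv.ravel()) if z[v,u]>0])
print(np.percentile(P[:,2],[95,98,99,100]))
Q=P[(P[:,2]>.066)&(P[:,2]<.074)]; print(len(Q),Q.mean(0),(Q.min(0)+Q.max(0))/2)
E
```

```text
6.75 [0.60494959 0.02128835 0.21017651] [-9.68866449e-04  1.88368665e-01  9.82097910e-01 -4.62022408e-05] [ 0.48925483  0.19175311 -1.17260834] 0.002679963136009348
[0.06913405 0.06976974 0.07008544 0.0716363 ]
1076 [0.60761684 0.02171222 0.06897325] [0.6079115  0.02148458 0.06883016]
```

View pics/w3c.png

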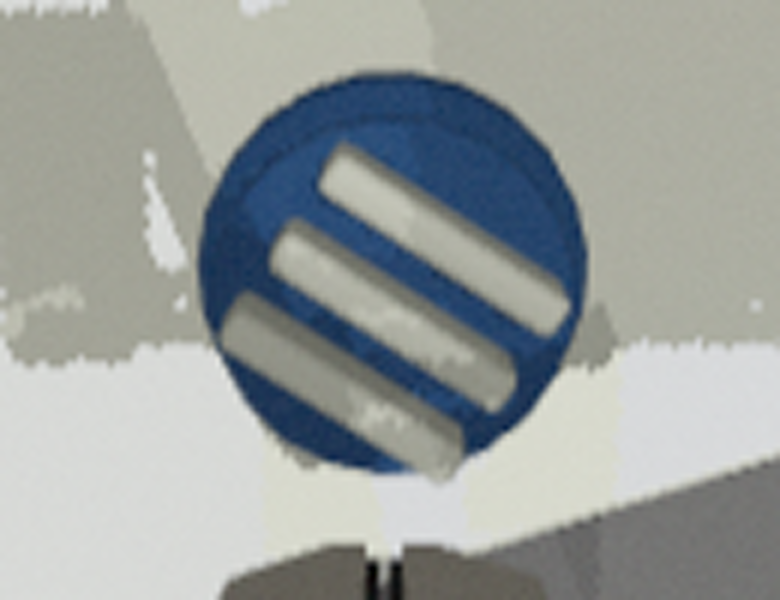

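Emit:
drive_tool(rows="-0.25 0.1 4.5 0 0;0 0 4.5 0 0;0 0 4 0 0;0 0 0.4 0 0;0 0 0 0 0")

```text
time_s: 7.42
position: [0.6087, 0.0214, 0.0785]
ee_rot: [0.001, 0.188, 0.982, 0.0]
contact_force: [-0.0, 0.2, 0.5]
finger_gap: 0.008
```

Emit:
drive_tool(rows="0 0 0.2 0 0;0 0 0.2 0 0;0 0 0.1 0 0;0 0 0.1 0 0;0 0 0 0 0")

```text
time_s: 8.05
position: [0.6083, 0.021, 0.0711]
ee_rot: [-0.0, 0.188, 0.982, -0.0]
contact_force: [-0.1, -0.4, -0.5]
finger_gap: 0.006
```

Emit:
drive_tool(rows="0 0 0.1 0 0;0 0 0.1 0 0;0 0 0.1 0 0;0 0 0.1 0 0;0 0 0 0 0")

```text
time_s: 8.68
position: [0.6085, 0.021, 0.0672]
ee_rot: [0.0, 0.188, 0.982, 0.0]
contact_force: [-0.2, -0.4, 3.5]
finger_gap: 0.004
```

Contact. Pressing on to about z = 62 mm.

Emit:
drive_tool(rows="0 0 0.1 0 0;0 0 0.1 0 0;0 0 0.1 0 0;0 0 0.1 0 0;0 0 0.1 0 0")

```text
time_s: 9.3
position: [0.6085, 0.021, 0.0623]
ee_rot: [0.0, 0.188, 0.982, 0.0]
contact_force: [-1.9, 0.2, 6.7]
finger_gap: 0.004
```

Emit:
drive_tool(rows="0 0 0 0 0;0 0 0 0 0")

```text
time_s: 9.55
position: [0.6085, 0.021, 0.0622]
ee_rot: [0.0, 0.188, 0.982, 0.0]
contact_force: [-0.7, 0.5, 5.5]
finger_gap: 0.005
```

Emit:
drive_tool(rows="0 0 -1 0 0;0 0 -4 0 0;0 0 -5 0 0;0 0 -4.5 0 0;0 0 0 0 0")

```text
time_s: 10.18
position: [0.6098, 0.021, 0.211]
ee_rot: [0.003, 0.188, 0.982, 0.0]
contact_force: [0.2, 0.5, -0.2]
finger_gap: 0.006
```

Emit:
drive_tool(rows="0 0 0 0 0;0 0 0 0 0")

```text
time_s: 10.42
position: [0.6077, 0.021, 0.2057]
ee_rot: [-0.001, 0.188, 0.982, -0.0]
contact_force: [0.7, -0.5, -1.0]
finger_gap: 0.008
```

```bash
python3 shot.py w4;python3 - <<'E'
import numpy as np,cv2
from h import *
f=dict(np.load("pics/w4.npz"))
W=f["W"];z=f["z_map"]
vv,uu=np.mgrid[150:240,225:335]
P=np.array([(W@[ (u-f["cx"])/f["fx"]*z[v,u],-(v-f["cy"])/f["fy"]*z[v,u],-z[v,u],1])[:3] for u,v in zip(uu.ravel(),vv.ravel()) if z[v,u]>0])
print(np.percentile(P[:,2],[95,98,99,100]))
Q=P[(P[:,2]>.058)&(P[:,2]<.074)]; print(len(Q),Q.mean(0),(Q.min(0)+Q.max(0))/2)
E
```

```text
10.425 [0.60770434 0.02103372 0.20573857] [-1.21700205e-03  1.88281459e-01  9.82114341e-01 -1.77964888e-04] [ 0.65696363 -0.54003    -1.00030834] 0.007732129609034669
[0.06101893 0.0616595  0.0619967  0.06351304]
1056 [0.60764519 0.02179328 0.06087529] [0.60803296 0.02175127 0.06077998]
```

View pics/w4.png

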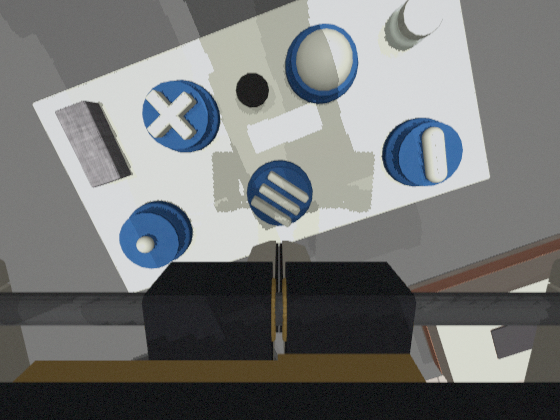

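Golgi sank about 8 mm and its block hasn't moved. The ball shows at (146,244), so I move to it next.

Emit:
drive_tool(rows="-1.6 -4.8 0 0 0;-1.6 -4.8 0 0 0;-1.6 -4.8 0 0 0;0 0 0 0 0;0 0 0 0 0")

```text
time_s: 11.1
position: [0.5995, -0.13, 0.2065]
ee_rot: [-0.001, 0.188, 0.982, 0.0]
contact_force: [-1.0, 0.5, -0.4]
finger_gap: 0.002
```

```bash
python3 shot.py w5;python3 - <<'E'
import numpy as np,cv2
from h import *
f=dict(np.load("pics/w5.npz"))
cv2.imwrite("pics/w5c.png",cv2.resize(f["image"][150:250,215:345],None,fx=6,fy=6,interpolation=cv2.INTER_CUBIC))
W=f["W"];z=f["z_map"]
vv,uu=np.mgrid[150:240,225:335]
P=np.array([(W@[ (u-f["cx"])/f["fx"]*z[v,u],-(v-f["cy"])/f["fy"]*z[v,u],-z[v,u],1])[:3] for u,v in zip(uu.ravel(),vv.ravel()) if z[v,u]>0])
print(np.percentile(P[:,2],[95,98,99,100]))
for h in (.056,.06,.064):
  Q=P[(P[:,2]>h)&(P[:,2]<.074)]; print(len(Q),Q.mean(0),(Q.min(0)+Q.max(0))/2)
E
```

```text
11.1 [ 0.59952372 -0.12996131  0.20651449] [-5.67880069e-04  1.88402423e-01  9.82091725e-01  2.17242593e-04] [-0.95618072  0.48262434 -0.42759884] 0.0022722299442592964
[0.05213977 0.06331355 0.06705177 0.07035056]
233 [ 0.59846082 -0.12980103  0.06608825] [ 0.5995145  -0.12995679  0.0646869 ]
229 [ 0.59856849 -0.12979167  0.06620362] [ 0.5995145  -0.12995679  0.06521485]
182 [ 0.59906002 -0.12998179  0.06709595] [ 0.59924004 -0.13005565  0.06721811]
```

View pics/w5c.png

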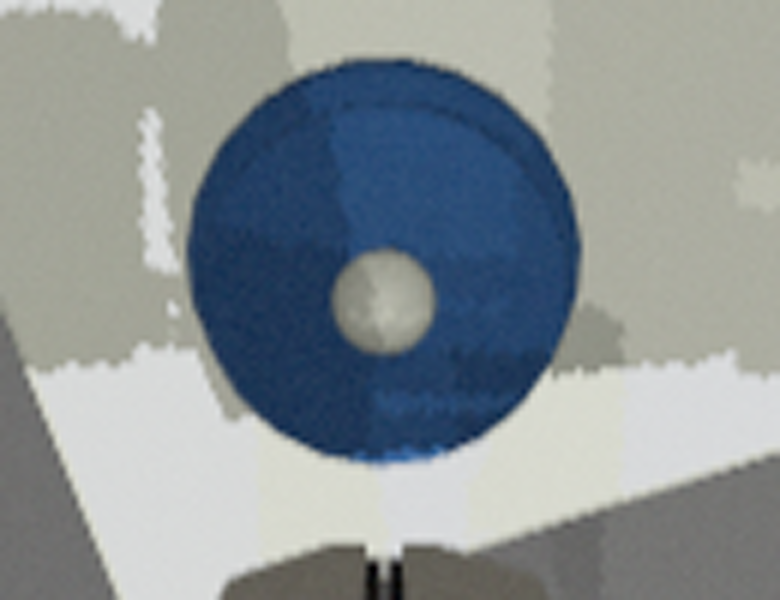

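The ball is at (0.599, -0.130), right under the TCP.

Emit:
drive_tool(rows="0 0 4.5 0 0;0 0 4.5 0 0;0 0 3.6 0 0;0 0 0.4 0 0;0 0 0 0 0")

```text
time_s: 11.78
position: [0.6004, -0.13, 0.0782]
ee_rot: [0.001, 0.188, 0.982, -0.0]
contact_force: [0.8, -1.1, -0.1]
finger_gap: 0.004
```

Emit:
drive_tool(rows="0 0 0.2 0 0;0 0 0.1 0 0;0 0 0.1 0 0;0 0 0 0 0")

```text
time_s: 12.28
position: [0.5997, -0.1306, 0.0733]
ee_rot: [0.0, 0.188, 0.982, -0.0]
contact_force: [-0.2, 0.5, 0.3]
finger_gap: 0.008
```

Emit:
drive_tool(rows="0 0 0.1 0 0;0 0 0.1 0 0;0 0 0.1 0 0;0 0 0.1 0 0;0 0 0 0 0")

```text
time_s: 12.9
position: [0.5998, -0.1306, 0.0693]
ee_rot: [0.0, 0.188, 0.982, -0.0]
contact_force: [-1.8, -0.2, 3.4]
finger_gap: 0.004
```

Emit:
drive_tool(rows="0 0 0.1 0 0;0 0 0.1 0 0;0 0 0.1 0 0;0 0 0.1 0 0;0 0 0.1 0 0")

```text
time_s: 13.52
position: [0.5998, -0.1306, 0.0642]
ee_rot: [0.0, 0.188, 0.982, -0.0]
contact_force: [-1.1, 0.1, 5.9]
finger_gap: 0.007
```

Emit:
drive_tool(rows="0 0 0.1 0 0;0 0 0.05 0 0;0 0 0 0 0")

```text
time_s: 13.9
position: [0.5998, -0.1305, 0.0627]
ee_rot: [0.0, 0.188, 0.982, -0.0]
contact_force: [-0.4, 0.0, 4.5]
finger_gap: 0.005
```

Emit:
drive_tool(rows="0 0 -1 0 0;0 0 -4 0 0;0 0 -5 0 0;0 0 -4.5 0 0;0 0 0 0 0")

```text
time_s: 14.52
position: [0.6012, -0.131, 0.2116]
ee_rot: [0.003, 0.188, 0.982, -0.0]
contact_force: [0.2, -0.0, -0.8]
finger_gap: 0.009
```

Emit:
drive_tool(rows="0 0 0 0 0;0 0 0 0 0")

```text
time_s: 14.78
position: [0.5991, -0.1304, 0.2062]
ee_rot: [-0.001, 0.188, 0.982, 0.0]
contact_force: [-0.2, 0.9, -0.1]
finger_gap: 0.0
```

```bash
python3 shot.py w6;python3 - <<'E'
import numpy as np,cv2
from cell import vision
from h import *
f=dict(np.load("pics/w6.npz"))
W=f["W"];z=f["z_map"]
vv,uu=np.mgrid[150:240,225:335]
P=np.array([(W@[ (u-f["cx"])/f["fx"]*z[v,u],-(v-f["cy"])/f["fy"]*z[v,u],-z[v,u],1])[:3] for u,v in zip(uu.ravel(),vv.ravel()) if z[v,u]>0])
print(np.percentile(P[:,2],[95,98,99,100]))
for h in (.052,.056): 
  Q=P[(P[:,2]>h)&(P[:,2]<.074)]; print(len(Q),Q.mean(0),(Q.min(0)+Q.max(0))/2)
s=vision.grab_frame("scene")["image"]; cv2.imwrite("pics/scene6.png",cv2.resize(s[185:305,180:395],None,fx=3.7,fy=3.7,interpolation=cv2.INTER_CUBIC))
E
```

```text
14.775 [ 0.59911222 -0.130369    0.20624101] [-1.18223557e-03  1.88302576e-01  9.82110344e-01  1.23163947e-04] [-0.22587898  0.85589127 -0.10583731] 0.0001988230548098025
[0.04497708 0.05574136 0.0598453  0.06373359]
221 [ 0.59855859 -0.12970649  0.05909983] [ 0.59927137 -0.13001966  0.05840017]
196 [ 0.59897291 -0.12992969  0.05964174] [ 0.59948235 -0.13025932  0.05989245]
```

View pics/scene6.png

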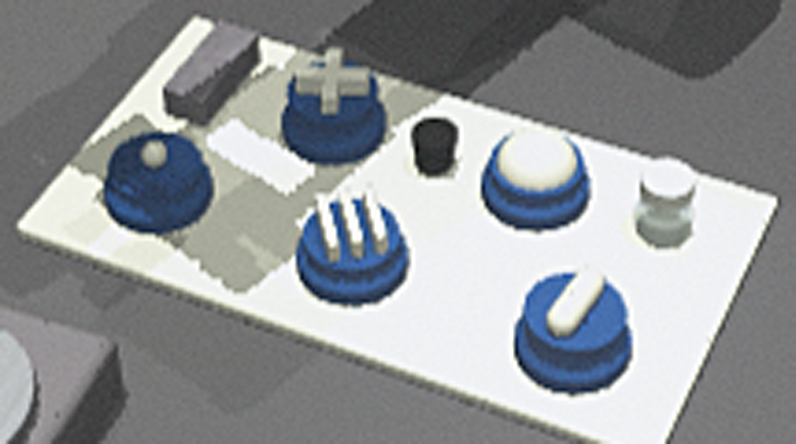

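View pics/w6.png

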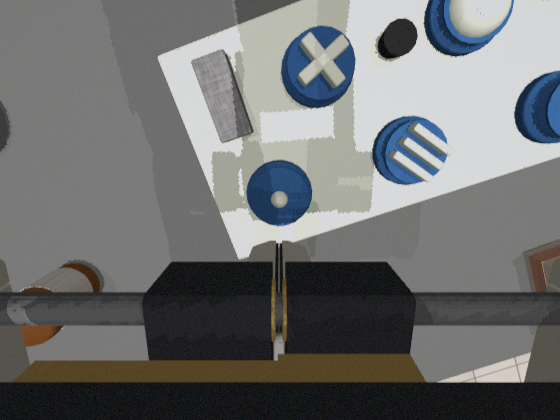

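The scene view shows the dome, ridges and ball caps lowered, at (537,160), (350,235) and (155,165). The cross and oval are still up, and nothing has shifted. The gripper is clear at z = 0.206.

```bash
python3 -c "
from cell import bot
print(bot.finish_job())"
```

```text
the job is handed in; nothing more can be done
None
```

I pressed the nucleus, then the golgi stack, then the vesicle with the closed fingertips, and handed the job in at about 15 s of the 42 s allowed.

- **Depth:** before-and-after wrist depth images put each cap about 7 to 8 mm in. That is deeper than the 5 mm asked for, but short of the 12 mm stop, and all three stayed down.
- **Force:** the highest reading at the end of a press move was about 7 N, against the 20 N limit.
- **Everything else:** the last pictures show the mitochondrion and centriole still up and the blocks and board items where they stood. I checked the two caps left up by eye only. I did not check the beaker, bottle and dish again after pressing, though the arm never came near them.
- **Disagreement:** the scene and top cameras differed by several mm on the block positions. I used the wrist camera for the final positions instead, and its readings agreed with where the fingers made contact.

The gripper was clear of everything, about 206 mm above the bench, when I handed in.

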